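# Restock the desk organiser and hold its lid open

## Robot

A 7-joint arm with a two-finger parallel gripper is mounted at the origin on a cart in front of the work surface, level with it; the furniture and walls round the work are solid. World frame = base frame: x ahead of the robot, y to its left, z up, the work surface at z = 0. Lengths are in m, angles in rad, forces in N, time in s.
With the tool pointing down it reaches from about 0.425 to 0.875 m from the base axis. Payload 4.7 kg.
Tool frame: the origin (TCP) lies at the very end of the fingers, on their centre line; the grasp point (between the pads) lies 19 mm behind it; x points along the fingers, z is the direction in which the jaws open and shut, and the axes are right-handed (so a half turn about x gives the same grasp; the last joint's range is limited). The gripper opens to 87 mm and grips with 3 to 60 N. Pads are 19 mm wide; open, the fingers measure 117 mm over their backs; the gripper's body (75 mm by 190 mm) begins 51 mm behind the grasp point.
Start: joints at [1.156, 0.321, -0.07, 1.45, 0.023, 1.371, -0.057], TCP at [0.27, -0.591, 0.223] pointing down, gripper open.
Joint ranges: [-2.86, 2.86], [-0.3, 2.09], [-1.38, 1.24], [0.06, 2.45], [-1.56, 4.7], [0.09, 2.05], [-2.69, 2.69]. Speed limits (rad/s): [2.57, 2.57, 3.14, 3.14, 3.14, 3.14, 3.14].

## Interface

Orientations are given as a rotation vector (axis times angle).
In Python, from bench import telemetry, viewer, workorder gives the robot as it stands.
- The arm moves only by the shell command python3 -m creep 'ROWS' [FORCE]. ROWS is JSON, a list of rows, each an object of numbers: "fingers": the opening, from 0 (shut) to 1 (fully open); "x", "y", "z": the shift along the tool's x, y, z in units of 40 mm (1.0 is 40 mm); "twist": the turn about the tool's x in units of 5 degrees (1.0 is 5 degrees). In form: [{"fingers": .., "x": .., "y": .., "z": .., "twist": ..}, ...]. A call has 1 to 20 rows; each row is the pose to reach, as a shift and turn from the pose commanded when the call began, along the tool's axes at that moment; what a row does not reach only later rows make up. A row lasts 1/12 s, in which the tool goes at most 41.7 mm and 7.16 degrees, less where a joint would pass 70% of its speed; a pose out of reach is approached as far as the arm can. A call with a gripper value outside its range is refused whole. The fingers move at their own pace and stop on an object; FORCE is the grip in N (left out, the last holds). Time passes only in rows, so rows that repeat a pose let the fingers close. It gives the time, the measured TCP pose, the force and the opening at its end, in the units of the state.
- telemetry.get_state(): the state, without advancing time (a new reading comes with each control period).
- viewer.get_image(name): name is "scene" or "top" or "wrist"; returns a dict with "pixels" (384x512x3 uint8, red, green, blue), "z_map" (384x512 float32, m along the optical axis (not along the pixel's ray), 0 where there is no reading), "K" (3x3 intrinsics, pixels), "xyz" and "attitude" of the camera in the world. Camera axes: x right, y up, looking along -z (the intrinsics and any distortion apply to the point x, -y, -z); pixel columns grow to the right and rows downward; lengths in m; the calibration is good to about 2 mm. A picture is of the moment at which its call begins.
- workorder.close_job(): hands the job in, once; it reports no verdict.
The state is a dict: "time": time; "joint_positions": joint angles; "qd": joint speeds; "joint_torque": joint torques, N m; "position": TCP position; "tool_rot": TCP orientation; "ft_force": force on the tool from outside, world axes, zero at the start; "torque": the same for the moment, N m; "grip_width": opening from 0.0 (shut) to 1.0 (fully open).
Only numpy, scipy, OpenCV 4.12 (cv2) and the standard library are available. Lean on these libraries where they do the work, as an engineer would, in place of code of your own. Each camera call takes 0.05 s, during which the arm holds its last target.

## Task

We are restocking the desk organiser: lay the cream carton of staples that lies nearest the organiser flat in its open drawer and slide the drawer fully shut, then raise the blue lid by its pull and hold it open at 60 degrees from its shut position so that I can fill the compartment under it. The lid falls if you let go, so finish while still holding it steady at that angle. Leave the glue stick and the rubber stamp where they are.

Things in the scene. Friction and masses are not known exactly. Their poses are not given: they have to be found in the camera images.
- organiser: grey desk organiser fixed to the worktop, 190 deep (x) x 200 wide (y) x 86 high, with its lid 91 high. Origin: centre of its underside; x points from its front (drawer side, towards the robot) to its back, z up. Its front face is at x = -95 mm. White drawer below, blue lid over the front part of its top (x = -94 to +22 mm), open pen trough behind (pens in it are fixed).
- drawer (a joint): opening of the white drawer in m: 0 = fully shut, positive = pulled out along the organiser's -x; starts 0.11 to 0.13, end stop 0.14. It slides with about 1 N of friction and stays where it is left. Clear height in the bay over the drawer floor is 39 mm, so the carton must lie flat.
- drawer_floor (a point): centre of the drawer's inner floor, on its surface 11 mm above the worktop; moves with the drawer; axes as the organiser's. The inside measures 175 (x) x 180 (y) mm; side walls rise 31 mm above the floor; front panel 194 wide, 50 mm above the worktop, its inner face at x = -90 mm from this point. With the drawer open by q, only the front q of it is open to the sky, the rest is under the organiser.
- drawer_grip (a point): middle of the front face of the grey lip handle on the drawer front, 38 mm above the worktop, 13 mm ahead of the drawer front; the lip is 70 wide, about 15 mm high. Push here along the organiser's +x to shut the drawer.
- lid (a joint): angle of the blue lid in rad: 0 = shut, lying level on the organiser; grows as the front edge rises; 60 degrees = 1.047. Stop at 1.9. No spring or brake: it falls shut when let go below 90 degrees. Lid mass 0.2 kg.
- lid_hinge (a point): centre of the lid's hinge line, 88.5 mm above the worktop; the hinge runs along the organiser's y. Lid plate 116 long, 198 wide, 5 mm thick.
- lid_pull (a point): centre of the grey T-shaped pull on the lid: a round bar 24 mm long along the organiser's y and 16 mm thick, with flat ends, on a 10 mm stem. With the lid shut it is 85 mm ahead of (organiser -x) and 33 mm above the hinge line, i.e. 121 mm above the worktop, 30 mm above the lid's top. Gripped across its two ends (fingers closing along y) it can turn between the fingers while the gripper keeps its tilt. Axes turn with the lid.
- carton: loose cream-coloured carton of staples, 41 (x) x 74 (y) x 27 (z) mm, about 0.19 kg, lying flat on the worktop to the right or left of the organiser, within 0.4 m of its centre line. Similar boxes at the far left of the worktop (among the staplers and punch) belong to the fixed clutter. Origin: centre of its underside; z up.
- glue: bystander: the glue stick nearer the organiser, lying on its side, white with dark cap, 28 x 95 (y) x 28 mm; origin: centre of its underside. Leave alone.
- stamp: bystander: the brown wooden rubber stamp nearer the organiser, standing upright, 28 x 58 (y) x 73 mm high; origin: centre of its underside. Leave alone.

How it is judged:
By the outcome, as a careful person would: the job done as asked, in the order asked, and still so for the second after the job is handed in, while the arm keeps its last pose, push and grip.
It also fails if it takes over 61 s, if anything falls off the work surface, if the arm or the gripper's body presses on something with over 40 N, if the wrist force passes 120 N, or if a joint passes its speed limit or range.

## Working session

There is one attempt and no reset: what is moved stays moved. The work goes in short steps, Python scripts to look and compute and a shell command to move; the robot and the scene stay as the last step left them, time stands still between calls to the robot, and variables do not carry over. Pictures are saved under pics/ and viewed, and the job is handed in when it is done.

```bash
ls; mkdir -p pics; python3 - <<'E'
from bench import telemetry, viewer
import cv2,numpy as np
print(telemetry.get_state())
for n in ["scene","top","wrist"]:
    d=viewer.get_image(n); cv2.imwrite(f"pics/{n}0.png",d["pixels"][:,:,::-1]); np.savez(f"pics/{n}0.npz",**d)
    print(n,d["K"],d["xyz"],d["attitude"],[k for k in d])
E
```

```text
pics
{'time': 0.0, 'joint_positions': array([ 1.15613524,  0.32180859, -0.07008666,  1.45170676,  0.02260237,
        1.370766  , -0.0568897 ]), 'qd': array([ 1.16205250e-04,  8.64035470e-04, -1.53737698e-03, -6.41800942e-04,
       -9.65305041e-04,  1.43055173e-07, -5.99117470e-04]), 'joint_torque': array([ 3.13586479e-04, -4.91283774e+01, -4.03807629e-01, -3.12527382e+01,
       -6.38326071e-02,  4.35631745e-02,  1.82720810e-04]), 'position': array([ 0.26995675, -0.59067611,  0.22145493]), 'tool_rot': array([ 0.88879547,  1.38376262, -0.88724775]), 'ft_force': array([ 0.20104722,  0.06488946, -0.0116951 ]), 'torque': array([-0.03148227, -0.00732386, -0.01060927]), 'grip_width': 1.0020762854297833}
scene [[464.65223412   0.         259.31071691]
 [  0.         464.65223412 201.17929606]
 [  0.           0.           1.        ]] [-0.56244908  0.53793906  0.87895648] [ 0.63395038 -1.01093162 -1.79424511] ['pixels', 'z_map', 'K', 'xyz', 'attitude']
top [[361.48992006   0.         254.68017928]
 [  0.         361.48992006 190.24157441]
 [  0.           0.           1.        ]] [0.47018659 0.00306044 1.30440216] [ 0.06212473 -0.08757811 -1.58688043] ['pixels', 'z_map', 'K', 'xyz', 'attitude']
wrist [[292.05522928   0.         259.18571795]
 [  0.         292.05522928 193.54709614]
 [  0.           0.           1.        ]] [ 0.34633324 -0.55606946  0.38334834] [-0.26803718  0.17475668 -1.13352088] ['pixels', 'z_map', 'K', 'xyz', 'attitude']
```

View pics/top0.png

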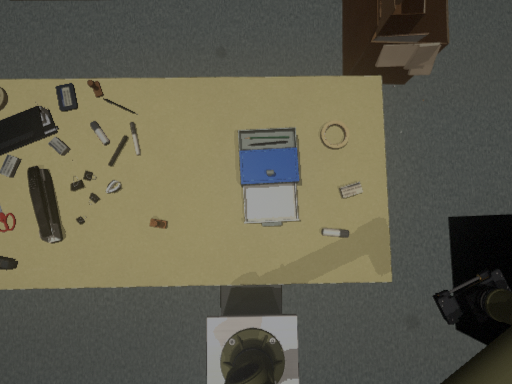

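View pics/scene0.png

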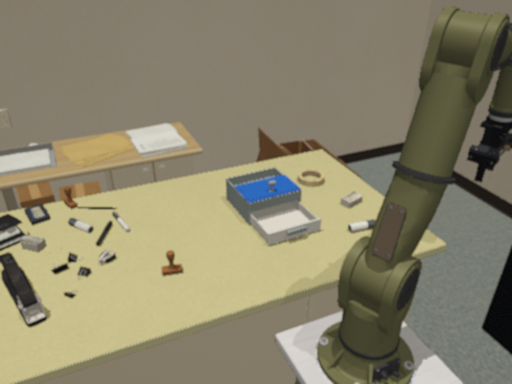

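View pics/wrist0.png

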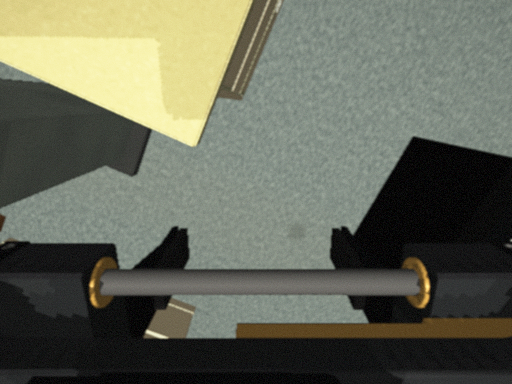

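The top view shows the organiser around (270,165), its open drawer at (270,203), and the carton at (351,189). The glue is at (335,232) and the stamp at (159,223). Next I'll measure them.

```bash
cat > h.py <<'E'
import numpy as np, cv2
from scipy.spatial.transform import Rotation as R
def load(n): return dict(np.load(f"pics/{n}.npz"))
def snap(n,tag):
    from bench import viewer
    d=viewer.get_image(n); np.savez(f"pics/{tag}.npz",**d); cv2.imwrite(f"pics/{tag}.png",d["pixels"][:,:,::-1]); return d
def ray(d,u,v):
    K=d["K"]; u=np.asarray(u,float);v=np.asarray(v,float)
    c=np.stack([(u-K[0,2])/K[0,0],-(v-K[1,2])/K[1,1],-np.ones_like(u)],-1)
    return R.from_rotvec(d["attitude"]).apply(c.reshape(-1,3)).reshape(c.shape)
def plane(d,u,v,z):
    r=ray(d,u,v); t=(z-d["xyz"][2])/r[...,2]; return d["xyz"]+t[...,None]*r
def cloud(d):
    v,u=np.mgrid[:384,:512]; return d["xyz"]+ray(d,u,v)*d["z_map"][...,None]
def proj(d,p):
    c=R.from_rotvec(d["attitude"]).inv().apply(np.atleast_2d(p)-d["xyz"]); K=d["K"]
    return np.c_[K[0,2]+K[0,0]*c[:,0]/-c[:,2],K[1,2]-K[1,1]*c[:,1]/-c[:,2]]
def rect(d,mask,z):
    vs,us=np.nonzero(mask); p=plane(d,us,vs,z)[:,:2]; r=cv2.minAreaRect((p*1000).astype(np.float32)); return r,len(us)
E
python3 - <<'E'
from h import *
d=load("top0"); P=cloud(d); 
im=d["pixels"]; cv2.imwrite("pics/topz.png",cv2.resize(im[110:250,210:400,::-1],None,fx=4,fy=4,interpolation=cv2.INTER_CUBIC))
hsv=cv2.cvtColor(im,cv2.COLOR_RGB2HSV)
for (u,v) in [(200,150),(200,250),(350,189),(270,200),(270,173),(255,165),(290,160),(335,232),(270,225),(159,223)]:
    print((u,v),P[v,u].round(4),hsv[v,u])
b=(hsv[...,0]>105)&(hsv[...,0]<130)&(hsv[...,1]>150); print("lid",rect(d,b,.091))
Z=P[...,2]
c=np.zeros_like(b);c[175:205,335:368]=Z[175:205,335:368]>.014; print("carton",rect(d,c,.027),np.median(Z[c]))
c=np.zeros_like(b);c[222:242,315:355]=Z[222:242,315:355]>.012; print("glue",rect(d,c,.014))
E
```

```text
(200, 150) [0.7452 0.1778 0.0016] [ 24  82 150]
(200, 250) [ 0.3836  0.1801 -0.0054] [ 24  84 148]
(350, 189) [ 0.5905 -0.3583  0.0283] [ 19  52 132]
(270, 200) [ 0.5574 -0.0735  0.0086] [ 30   2 159]
(270, 173) [ 0.638  -0.0683  0.13  ] [ 39  18 102]
(255, 165) [ 0.6714 -0.0202  0.0931] [109 137 140]
(290, 160) [ 0.687  -0.1397  0.0917] [110 141 136]
(335, 232) [ 0.4394 -0.2986  0.0286] [ 33  14 160]
(270, 225) [ 0.4681 -0.0695  0.0423] [ 32  28 118]
(159, 223) [0.4822 0.3221 0.0138] [ 19 115  62]
lid (((283.2278137207031, -770.708740234375), (185.630126953125, 392.4396667480469), 83.56903839111328), 113)
carton (((592.273193359375, -364.3363037109375), (45.51236343383789, 125.55160522460938), 15.985812187194824), 244) 0.027051644168124445
glue (((436.055908203125, -308.2301025390625), (107.90821075439453, 32.442771911621094), 78.8804931640625), 208)
```

View pics/topz.png

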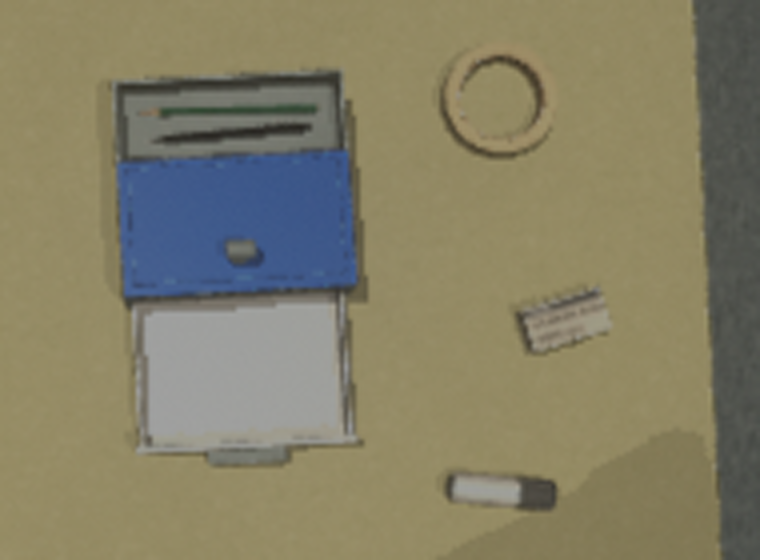

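```bash
python3 - <<'E'
from h import *
d=load("top0"); P=cloud(d); Z=P[...,2]
hsv=cv2.cvtColor(d["pixels"],cv2.COLOR_RGB2HSV)
w=np.zeros(Z.shape,bool); w[140:192,232:305]=1
b=w&(hsv[...,0]>102)&(hsv[...,0]<118)&(hsv[...,1]>90)
print("lid",rect(d,b,.091),np.median(Z[b]))
w[:]=0;w[175:205,335:368]=1
c=w&(hsv[...,1]<70)&(Z>.0); print("carton",rect(d,c,.027)); 
c=w&(Z>.022); q=P[c];print(cv2.minAreaRect((q[:,:2]*1000).astype(np.float32)),len(q))
# drawer floor white
w[:]=0;w[180:225,235:305]=1
c=w&(hsv[...,1]<15)&(hsv[...,2]>130)&(Z<.02); print("floor",rect(d,c,.011))
w[:]=0;w[215:232,235:305]=1
c=w&(Z>.03); print("front",cv2.minAreaRect((P[c][:,:2]*1000).astype(np.float32)),P[c][:,0].min(), P[c].mean(0))
w[:]=0;w[160:190,255:290]=1
c=w&(Z>.105); print("pull",P[c].mean(0),len(P[c]),cv2.minAreaRect((P[c][:,:2]*1000).astype(np.float32)))
w[:]=0;w[120:215,225:310]=1
c=w&(Z>.075); print("org",cv2.minAreaRect((P[c][:,:2]*1000).astype(np.float32)))
E
```

```text
lid (((669.355712890625, -66.67506408691406), (115.63375091552734, 195.96385192871094), 2.0921919345855713), 1898) 0.09277687512734845
carton (((589.3674926757812, -360.89202880859375), (41.82285690307617, 76.44639587402344), 15.985810279846191), 241)
((542.8360595703125, -195.70448303222656), (39.731285095214844, 421.8009033203125), 15.33288860321045) 236
floor (((550.3818969726562, -71.34980773925781), (110.74349975585938, 167.55252075195312), 2.3315935134887695), 1425)
front ((483.73724365234375, -74.82196044921875), (191.00086975097656, 38.31083679199219), 89.06483459472656) 0.4651216331216731 [ 0.47893662 -0.07425636  0.0600823 ]
pull [ 0.62180004 -0.05926032  0.2640624 ] 43 ((558.7976684570312, -39.719512939453125), (25.018321990966797, 195.19796752929688), 71.53324127197266)
org ((636.8565673828125, -67.85247802734375), (327.13629150390625, 200.53958129882812), 2.3897550106048584)
```

```bash
cat >> h.py <<'E'
def st():
    from bench import telemetry
    s=telemetry.get_state(); M=R.from_rotvec(s["tool_rot"]).as_matrix(); return s,M
def go(target,jawyaw):
    "print shift (40mm units) and twist (5deg units) to put TCP at target with jaw axis (mod 180) at yaw deg"
    s,M=st(); d=M.T@(np.array(target)-s["position"])/.04
    z=M[:,2]; cur=np.degrees(np.arctan2(z[1],z[0])); e=(jawyaw-cur+90)%180-90
    sg=-1 if M[2,0]<0 else 1   # tool x down: + twist about tool x = - yaw
    print("pos",s["position"].round(4),"jawyaw",cur.round(2),"xaxis",M[:,0].round(3),"| x y z",d.round(3),"twist",round(sg*e/5,2),"F",s["ft_force"].round(1),"w",round(s["grip_width"],3),"t",s["time"].round(2))
E
python3 - <<'E'
from h import *
s,M=st(); print(M.round(3)); d=load("wrist0"); print("cam in tool",M.T@(d["xyz"]-s["position"]))
print("camaxes in tool",(M.T@R.from_rotvec(d["attitude"]).as_matrix()).round(2))
go([.5894,-.3609,.16],106)
E
```

```text
[[-0.001  0.909  0.416]
 [ 0.001  0.416 -0.909]
 [-1.    -0.    -0.001]]
cam in tool [-1.61649526e-01  8.37966609e-02 -9.12883485e-05]
camaxes in tool [[ 0.    0.3  -0.95]
 [-0.    0.95  0.3 ]
 [ 1.    0.    0.  ]]Traceback (most recent call last):
  File "<stdin>", line 4, in <module>
  File "h.py", line 28, in go
    print("pos",s["position"].round(4),"jawyaw",cur.round(2),"xaxis",M[:,0].round(3),"| x y z",d.round(3),"twist",round(sg*e/5,2),"F",s["ft_force"].round(1),"w",round(s["grip_width"],3),"t",s["time"].round(2))
                                                                                                                                                                                              ^^^^^^^^^^^^^^^
AttributeError: 'float' object has no attribute 'round'
```

```bash
sed -i 's/s\["time"\].round(2)/round(s["time"],2)/' h.py; python3 - <<'E'
from h import *
go([.5894,-.3609,.17],106); go([.5394,-.3609,.20],106)
E
```

```text
pos [ 0.2701 -0.5908  0.2217] jawyaw -65.43 xaxis [-0.001  0.001 -1.   ] | x y z [ 1.295  9.651 -1.905] twist 1.71 F [ 0.2  0.1 -0.1] w 0.995 t 0.15
pos [ 0.2701 -0.5908  0.2217] jawyaw -65.43 xaxis [-0.001  0.001 -1.   ] | x y z [ 0.545  8.514 -2.426] twist 1.71 F [ 0.2  0.1 -0.1] w 0.995 t 0.15
```

```bash
python3 -m creep '[{"fingers":1,"x":1,"y":9.65,"z":-1.9,"twist":1.71},{"fingers":1,"x":1,"y":9.65,"z":-1.9,"twist":1.71},{"fingers":1,"x":1,"y":9.65,"z":-1.9,"twist":1.71},{"fingers":1,"x":1,"y":9.65,"z":-1.9,"twist":1.71},{"fingers":1,"x":1,"y":9.65,"z":-1.9,"twist":1.71},{"fingers":1,"x":1,"y":9.65,"z":-1.9,"twist":1.71},{"fingers":1,"x":1,"y":9.65,"z":-1.9,"twist":1.71},{"fingers":1,"x":1,"y":9.65,"z":-1.9,"twist":1.71},{"fingers":1,"x":1,"y":9.65,"z":-1.9,"twist":1.71},{"fingers":1,"x":1,"y":9.65,"z":-1.9,"twist":1.71},{"fingers":1,"x":1,"y":9.65,"z":-1.9,"twist":1.71},{"fingers":1,"x":1,"y":9.65,"z":-1.9,"twist":1.71},{"fingers":1,"x":1,"y":9.65,"z":-1.9,"twist":1.71}]'; python3 - <<'E'
from h import *
d=snap("wrist","w1"); go([.5894,-.3609,.17],106)
print(proj(d,[.5894,-.3609,.027]))
E
```

```text
time: 1.23
position: [0.5887, -0.3626, 0.1821]
tool_rot: [1.0, 1.329, -1.003]
ft_force: [-0.5, 0.5, 0.3]
grip_width: 0.998
pos [ 0.5883 -0.3634  0.1824] jawyaw -74.12 xaxis [-0.001 -0.001 -1.   ] | x y z [ 0.31   0.045 -0.053] twist -0.02 F [-0.7  0.3  0.4] w 1.007 t 1.28
[[258.23447849 179.405534  ]]
```

View pics/w1.png

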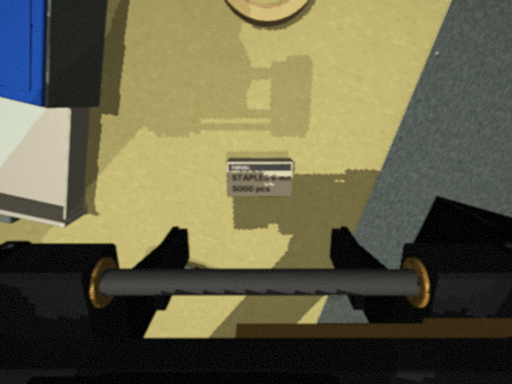

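The wrist view shows the carton aligned with the jaws at (227–293, 160–196). I'll refine its position on the top plane.

```bash
python3 - <<'E'
from h import *
d=load("w1"); P=cloud(d); Z=P[...,2]
w=np.zeros(Z.shape,bool); w[145:205,215:305]=1
c=w&(Z>.023)&(Z<.032); print(c.sum(),np.median(Z[c]),P[150,300])
print(rect(d,c,.027)); 
w2=w&(Z>.005); print(rect(d,w2,.027))
E
```

```text
2268 0.026493233954040407 [ 0.63058906 -0.40016671  0.000876  ]
(((591.043212890625, -362.034423828125), (39.208927154541016, 73.61897277832031), 15.905795097351074), 2268)
(((589.4049682617188, -362.1202392578125), (61.45587158203125, 94.93318176269531), 19.09784698486328), 2460)
```

```bash
python3 - <<'E'
from h import *
go([.5905,-.362,.005],105.9)
E
```

```text
pos [ 0.5883 -0.3634  0.1824] jawyaw -74.12 xaxis [-0.001 -0.001 -1.   ] | x y z [ 4.435  0.069 -0.022] twist -0.0 F [-0.7  0.3  0.4] w 1.007 t 1.28
```

```bash
python3 -m creep '[{"fingers":1,"x":1,"y":0.05,"z":-0.02,"twist":0},{"fingers":1,"x":2,"y":0.05,"z":-0.02,"twist":0},{"fingers":1,"x":3,"y":0.05,"z":-0.02,"twist":0},{"fingers":1,"x":3.7,"y":0.05,"z":-0.02,"twist":0},{"fingers":1,"x":4.2,"y":0.05,"z":-0.02,"twist":0},{"fingers":1,"x":4.42,"y":0.05,"z":-0.02,"twist":0},{"fingers":1,"x":4.42,"y":0.05,"z":-0.02,"twist":0},{"fingers":1,"x":4.42,"y":0.05,"z":-0.02,"twist":0}]' 25
python3 - <<'E'
from h import *
go([.5905,-.362,.005],105.9)
E
```

```text
time: 1.95
position: [0.5912, -0.3617, 0.0067]
tool_rot: [1.002, 1.327, -1.002]
ft_force: [0.0, 0.1, 0.4]
grip_width: 1.0
pos [ 0.5912 -0.3617  0.0067] jawyaw -74.08 xaxis [ 0.001 -0.001 -1.   ] | x y z [ 0.043 -0.018  0.002] twist 0.0 F [0.  0.1 0.4] w 1.0 t 1.95
```

Everything is in place with no contact force, so I'm closing the fingers and lifting.

```bash
python3 -m creep '[{"fingers":0.6},{"fingers":0.6},{"fingers":0.6},{"fingers":0.6},{"fingers":0.6},{"fingers":0.6},{"fingers":0.6,"x":-0.5},{"fingers":0.6,"x":-1.5},{"fingers":0.6,"x":-2.5},{"fingers":0.6,"x":-3.5},{"fingers":0.6,"x":-3.5},{"fingers":0.6,"x":-3.5}]' 25
python3 - <<'E'
from h import *
d=snap("wrist","w2"); d=snap("top","t2")
go([.552,-.0713,.15],92.2)
E
```

```text
pos [ 0.5926 -0.3617  0.0083] jawyaw -74.03 xaxis [ 0.003 -0.002 -1.   ] | x y z [-3.562  1.03  -7.247] twist 2.75 F [ 0.1 -0.   0.8] w 1.0 t 2.05$[0]: bad value
```

View pics/w2.png

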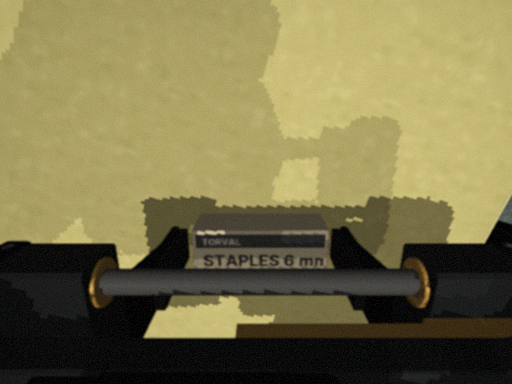

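The wrist view shows the carton between the open fingers at (190–330, 215–270). The call was refused because every row needs all the keys.

```bash
python3 -m creep '[{"fingers":0.6,"x":0.05,"y":0,"z":0,"twist":0},{"fingers":0.6,"x":0.05,"y":0,"z":0,"twist":0},{"fingers":0.6,"x":0.05,"y":0,"z":0,"twist":0},{"fingers":0.6,"x":0.05,"y":0,"z":0,"twist":0},{"fingers":0.6,"x":0.05,"y":0,"z":0,"twist":0},{"fingers":0.6,"x":-0.5,"y":0,"z":0,"twist":0},{"fingers":0.6,"x":-1.5,"y":0,"z":0,"twist":0},{"fingers":0.6,"x":-2.5,"y":0,"z":0,"twist":0},{"fingers":0.6,"x":-3.5,"y":0,"z":0,"twist":0},{"fingers":0.6,"x":-3.5,"y":0,"z":0,"twist":0},{"fingers":0.6,"x":-3.5,"y":0,"z":0,"twist":0}]' 25
python3 - <<'E'
from h import *
d=snap("wrist","w3")
go([.552,-.0713,.15],92.2)
E
```

```text
time: 2.97
position: [0.593, -0.3608, 0.1488]
tool_rot: [1.0, 1.323, -0.999]
ft_force: [-0.5, 0.5, -3.5]
grip_width: 0.851
pos [ 0.5912 -0.36    0.1457] jawyaw -73.97 xaxis [-0.  0. -1.] | x y z [-0.108  1.051 -7.207] twist 2.77 F [-0.4  0.7 -4. ] w 0.852 t 3.02
```

View pics/w3.png

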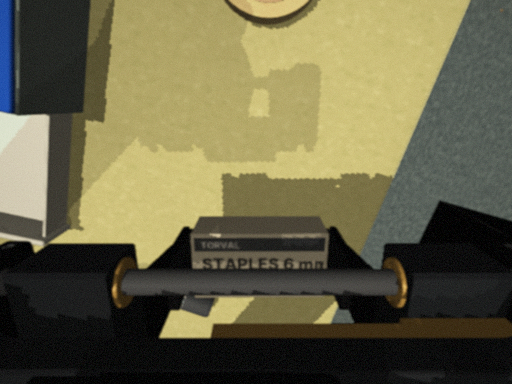

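The carton is held: the gripper reads 74 mm and the picture shows it lifted. Now carrying it over the drawer.

```bash
python3 -m creep '[{"fingers":0.6,"x":-0.1,"y":0.1,"z":-0.8,"twist":0.3},{"fingers":0.6,"x":-0.1,"y":0.25,"z":-1.7,"twist":0.7},{"fingers":0.6,"x":-0.1,"y":0.4,"z":-2.6,"twist":1},{"fingers":0.6,"x":-0.1,"y":0.5,"z":-3.5,"twist":1.4},{"fingers":0.6,"x":-0.1,"y":0.65,"z":-4.4,"twist":1.7},{"fingers":0.6,"x":-0.1,"y":0.8,"z":-5.3,"twist":2},{"fingers":0.6,"x":-0.1,"y":0.9,"z":-6.2,"twist":2.4},{"fingers":0.6,"x":-0.1,"y":1,"z":-6.9,"twist":2.6},{"fingers":0.6,"x":-0.1,"y":1.05,"z":-7.2,"twist":2.75},{"fingers":0.6,"x":-0.1,"y":1.05,"z":-7.2,"twist":2.75},{"fingers":0.6,"x":-0.1,"y":1.05,"z":-7.2,"twist":2.75},{"fingers":0.6,"x":-0.1,"y":1.05,"z":-7.2,"twist":2.75}]'
python3 - <<'E'
from h import *
d=snap("wrist","w4"); d2=snap("scene","s4")
go([.552,-.0713,.013],92.2)
P=cloud(d); 
E
```

```text
time: 4.02
position: [0.5512, -0.0735, 0.148]
tool_rot: [1.179, 1.229, -1.184]
ft_force: [-1.0, -0.4, -2.9]
grip_width: 0.85
pos [ 0.5517 -0.0739  0.1487] jawyaw -87.89 xaxis [-0.002 -0.    -1.   ] | x y z [ 3.393  0.015 -0.064] twist -0.02 F [ 0.5  0.3 -3.4] w 0.857 t 4.12
```

View pics/w4.png

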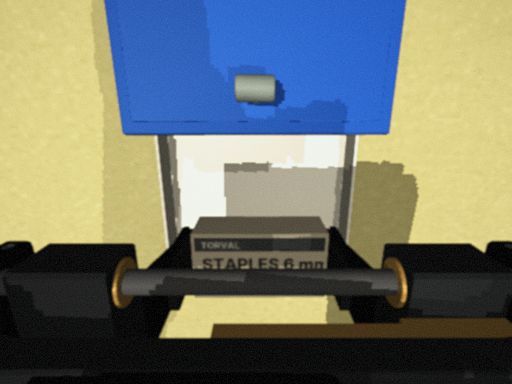

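View pics/s4.png

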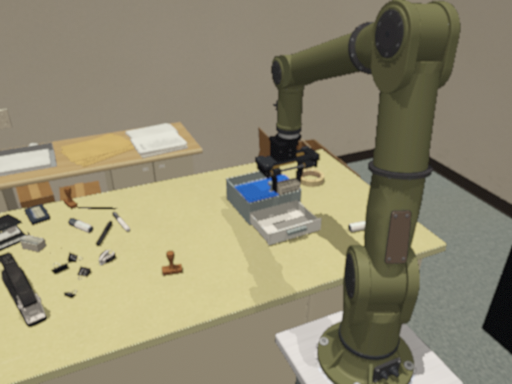

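The wrist view shows the carton over the drawer, the lid's front edge at row 133 and the pull at (255,89). I'll measure the lid, pull and drawer from it.

```bash
python3 - <<'E'
from h import *
d=load("w4"); P=cloud(d); Z=P[...,2]
hsv=cv2.cvtColor(d["pixels"],cv2.COLOR_RGB2HSV)
w=np.zeros(Z.shape,bool); w[:145,90:420]=1
b=w&(hsv[...,0]>100)&(hsv[...,0]<125)&(hsv[...,1]>120)
print("lid z",np.median(Z[b]))
pts=[]
for u in range(140,380,20):
    v=np.nonzero(b[:,u])[0].max(); pts.append(plane(d,u,v+.5,.091))
pts=np.array(pts); f=np.polyfit(pts[:,1],pts[:,0],1); print("front edge x",pts[:,0].mean(),"at y",pts[:,1].mean(),"yaw",-np.degrees(np.arctan(f[0])))
L=[];Rr=[]
for v in range(20,120,10):
    u=np.nonzero(b[v])[0]; L.append(plane(d,u.min(),v,.091)); Rr.append(plane(d,u.max()+1,v,.091))
L=np.array(L);Rr=np.array(Rr); print("L",L[[0,-1]],"R",Rr[[0,-1]]); 
w[:]=0; w[65:112,225:290]=1
c=w&(Z>.112)&(Z<.135); vs,us=np.nonzero(c); print("pull",c.sum(),us.min(),us.max(),vs.min(),vs.max(),Z[c].max())
print(rect(d,c,.123))
E
```

```text
lid z 0.09222977611237976
front edge x 0.6123804163389381 at y -0.06368385146995993 yaw 2.2163918871023793
L [[0.68277093 0.03211038 0.091     ]
 [0.6256149  0.03026264 0.091     ]] R [[ 0.69005027 -0.16269501  0.091     ]
 [ 0.63286599 -0.16466756  0.091     ]]
pull 1115 235 275 74 101 0.13075902810802706
(((643.0117797851562, -66.74417877197266), (15.269791603088379, 24.21206283569336), 2.1319618225097656), 1115)
```

```bash
python3 -m creep '[{"fingers":0.6,"x":0.8,"y":0.03,"z":-0.09,"twist":0},{"fingers":0.6,"x":1.6,"y":0.03,"z":-0.09,"twist":0},{"fingers":0.6,"x":2.4,"y":0.03,"z":-0.09,"twist":0},{"fingers":0.6,"x":2.9,"y":0.03,"z":-0.09,"twist":0},{"fingers":0.6,"x":3.15,"y":0.03,"z":-0.09,"twist":0},{"fingers":0.6,"x":3.25,"y":0.03,"z":-0.09,"twist":0},{"fingers":0.6,"x":3.25,"y":0.03,"z":-0.09,"twist":0},{"fingers":0.6,"x":3.25,"y":0.03,"z":-0.09,"twist":0}]'
python3 - <<'E'
from h import *
d=snap("scene","s5")
go([.553,-.0701,.017],92.2)
E
```

```text
time: 4.78
position: [0.5546, -0.0687, 0.021]
tool_rot: [1.181, 1.225, -1.179]
ft_force: [0.3, 0.0, -1.7]
grip_width: 0.847
pos [ 0.5549 -0.0686  0.0214] jawyaw -87.76 xaxis [ 0.003 -0.001 -1.   ] | x y z [ 0.11  -0.049  0.035] twist 0.01 F [-0.1 -0.9 -2.2] w 0.85 t 4.83
```

Another 3 to 4 mm down, checking for contact, then release.

```bash
python3 -m creep '[{"fingers":0.6,"x":0.04,"y":0,"z":0,"twist":0},{"fingers":0.6,"x":0.08,"y":0,"z":0,"twist":0},{"fingers":0.6,"x":0.1,"y":0,"z":0,"twist":0},{"fingers":0.6,"x":0.1,"y":0,"z":0,"twist":0}]'
```

```text
time: 5.17
position: [0.5534, -0.0682, 0.0159]
tool_rot: [1.18, 1.227, -1.18]
ft_force: [0.2, -0.4, -1.7]
grip_width: 0.849
```

```bash
python3 -m creep '[{"fingers":0.95,"x":0.03,"y":0,"z":0,"twist":0},{"fingers":1,"x":0.03,"y":0,"z":0,"twist":0},{"fingers":1,"x":0.03,"y":0,"z":0,"twist":0},{"fingers":1,"x":0.03,"y":0,"z":0,"twist":0},{"fingers":1,"x":-0.5,"y":0,"z":0,"twist":0},{"fingers":1,"x":-1.3,"y":0,"z":0,"twist":0},{"fingers":1,"x":-2.2,"y":0,"z":0,"twist":0},{"fingers":1,"x":-3.2,"y":0,"z":0,"twist":0},{"fingers":1,"x":-3.8,"y":0,"z":0,"twist":0},{"fingers":1,"x":-3.8,"y":0,"z":0,"twist":0},{"fingers":1,"x":-3.8,"y":0,"z":0,"twist":0}]'
python3 - <<'E'
from h import *
d=snap("wrist","w6"); go([.46,-.075,.17],92.2)
P=cloud(d);Z=P[...,2]; print([P[v,u].round(3) for v,u in [(235,260),(225,260),(245,260),(235,230),(235,290)]])
E
```

```text
time: 6.08
position: [0.5547, -0.0683, 0.1699]
tool_rot: [1.181, 1.224, -1.177]
ft_force: [0.0, 0.2, -0.2]
grip_width: 0.997
pos [ 0.5534 -0.0683  0.168 ] jawyaw -87.73 xaxis [ 0.001 -0.    -1.   ] | x y z [-0.052 -2.34   0.076] twist 0.01 F [-0.1  0.4  0. ] w 1.0 t 6.13
[array([ 0.487, -0.071,  0.011]), array([ 0.5  , -0.071,  0.011]), array([ 0.486, -0.071,  0.035]), array([ 0.485, -0.035,  0.011]), array([ 0.488, -0.107,  0.011])]
```

View pics/w6.png

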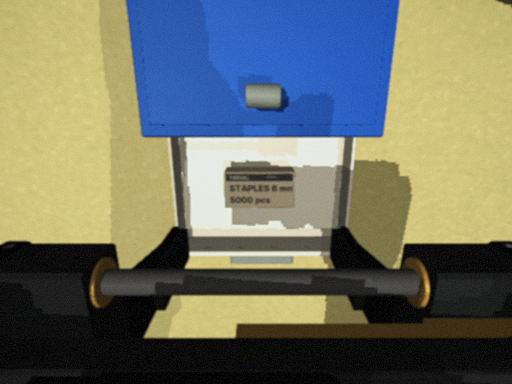

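The carton lies flat in the drawer at (224–295, 168–208), with the lip at (230–293, 256–264). Measuring the lip's front face next.

```bash
python3 - <<'E'
from h import *
d=load("w6"); P=cloud(d);Z=P[...,2]
for v in range(244,272,2): print(v,P[v,262].round(4),d["pixels"][v,262], plane(d,262.,float(v),.0455).round(4))
w=np.zeros(Z.shape,bool); w[160:215,215:305]=1; c=w&(Z>.03)&(Z<.045); print(rect(d,c,.038),np.median(Z[c]))
E
```

```text
244 [ 0.4864 -0.0735  0.0337] [86 84 72] [ 0.4924 -0.0732  0.0455]
246 [ 0.4859 -0.0735  0.0376] [93 89 76] [ 0.49   -0.0733  0.0455]
248 [ 0.4861 -0.0735  0.0427] [87 80 69] [ 0.4875 -0.0734  0.0455]
250 [ 0.4857 -0.0734  0.0466] [112 107  91] [ 0.4851 -0.0735  0.0455]
252 [ 0.4842 -0.0735  0.0483] [222 222 202] [ 0.4827 -0.0736  0.0455]
254 [ 0.4828 -0.0735  0.0501] [230 232 217] [ 0.4802 -0.0737  0.0455]
256 [ 0.4771 -0.0738  0.0443] [177 177 159] [ 0.4778 -0.0738  0.0455]
258 [ 0.4733 -0.074   0.0419] [148 157 140] [ 0.4753 -0.0739  0.0455]
260 [ 0.4716 -0.074   0.0433] [145 156 140] [ 0.4729 -0.074   0.0455]
262 [ 0.4691 -0.0742  0.0433] [153 160 142] [ 0.4704 -0.0741  0.0455]
264 [ 4.41e-01 -7.58e-02  1.00e-04] [206 196 133] [ 0.4679 -0.0742  0.0455]
266 [ 0.4374 -0.0759 -0.001 ] [218 207 134] [ 0.4654 -0.0743  0.0455]
268 [ 0.4348 -0.076  -0.0005] [147 137  86] [ 0.4628 -0.0744  0.0455]
270 [ 0.5888 -0.067   0.2533] [28 31 26] [ 0.4603 -0.0745  0.0455]
(((552.2587280273438, -67.85474395751953), (40.3717155456543, 73.46734619140625), 2.1929285526275635), 2637) 0.03744962499558907
```

```bash
python3 -m creep '[{"fingers":0.5,"x":0,"y":-0.9,"z":0.03,"twist":0},{"fingers":0,"x":0,"y":-1.8,"z":0.05,"twist":0},{"fingers":0,"x":0,"y":-2.6,"z":0.05,"twist":0},{"fingers":0,"x":0,"y":-2.83,"z":0.05,"twist":0},{"fingers":0,"x":0,"y":-2.83,"z":0.05,"twist":0},{"fingers":0,"x":0,"y":-2.83,"z":0.05,"twist":0}]'
python3 - <<'E'
from h import *
go([.44,-.0745,.036],92.2)
E
```

```text
time: 6.63
position: [0.4403, -0.0747, 0.1672]
tool_rot: [1.18, 1.228, -1.18]
ft_force: [0.6, -0.1, 0.3]
grip_width: 0.628
pos [ 0.4403 -0.0747  0.1672] jawyaw -87.75 xaxis [-0. -0. -1.] | x y z [ 3.279 -0.007 -0.006] twist 0.01 F [ 0.6 -0.1  0.3] w 0.628 t 6.63
```

```bash
python3 -m creep '[{"fingers":0,"x":0.5,"y":0,"z":0,"twist":0},{"fingers":0,"x":1.2,"y":0,"z":0,"twist":0},{"fingers":0,"x":2,"y":0,"z":0,"twist":0},{"fingers":0,"x":2.7,"y":0,"z":0,"twist":0},{"fingers":0,"x":3.1,"y":0,"z":0,"twist":0},{"fingers":0,"x":3.3,"y":0,"z":0,"twist":0},{"fingers":0,"x":3.3,"y":0,"z":0,"twist":0},{"fingers":0,"x":3.3,"y":0,"z":0,"twist":0},{"fingers":0,"x":3.3,"y":0,"z":0,"twist":0}]'
python3 - <<'E'
from h import *
go([.589,-.0687,.036],92.2)
E
```

```text
time: 7.38
position: [0.4419, -0.0747, 0.0368]
tool_rot: [1.181, 1.226, -1.178]
ft_force: [0.4, -0.8, 0.8]
grip_width: 0.016
pos [ 0.4419 -0.0747  0.0368] jawyaw -87.72 xaxis [ 0.002 -0.    -1.   ] | x y z [ 0.029  3.68  -0.004] twist 0.02 F [ 0.4 -0.8  0.8] w 0.016 t 7.38
```

```bash
python3 -m creep '[{"fingers":0,"x":0,"y":0.25,"z":0,"twist":0},{"fingers":0,"x":0,"y":0.45,"z":0,"twist":0},{"fingers":0,"x":0,"y":0.6,"z":0,"twist":0},{"fingers":0,"x":0,"y":0.8,"z":0,"twist":0},{"fingers":0,"x":0,"y":1,"z":0,"twist":0},{"fingers":0,"x":0,"y":1.2,"z":0,"twist":0},{"fingers":0,"x":0,"y":1.4,"z":0,"twist":0},{"fingers":0,"x":0,"y":1.6,"z":0,"twist":0},{"fingers":0,"x":0,"y":1.8,"z":0,"twist":0},{"fingers":0,"x":0,"y":2,"z":0,"twist":0},{"fingers":0,"x":0,"y":2.2,"z":0,"twist":0},{"fingers":0,"x":0,"y":2.4,"z":0,"twist":0},{"fingers":0,"x":0,"y":2.6,"z":0,"twist":0},{"fingers":0,"x":0,"y":2.8,"z":0,"twist":0},{"fingers":0,"x":0,"y":2.95,"z":0,"twist":0},{"fingers":0,"x":0,"y":3.05,"z":0,"twist":0},{"fingers":0,"x":0,"y":3.1,"z":0,"twist":0}]'
python3 - <<'E'
from h import *
snap("scene","s7"); snap("wrist","w7")
go([.589,-.0687,.036],92.2)
E
```

```text
time: 8.8
position: [0.5649, -0.0697, 0.0357]
tool_rot: [1.18, 1.228, -1.18]
ft_force: [-1.6, -0.8, 0.0]
grip_width: 0.006
pos [ 0.5647 -0.0696  0.0357] jawyaw -87.72 xaxis [ 0.001  0.    -1.   ] | x y z [-0.006  0.608  0.002] twist 0.02 F [ 0.5 -0.9 -0.4] w 0.008 t 8.9
```

View pics/s7.png

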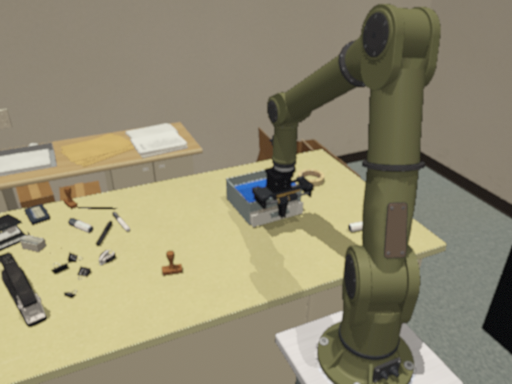

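View pics/w7.png

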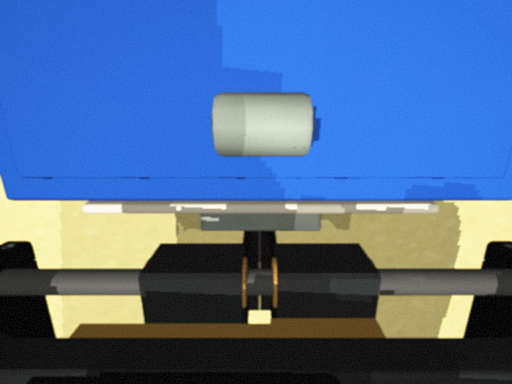

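The drawer is nearly shut, with the lip at (200–320, 212–230) still ahead of the lid edge. Pushing on slowly.

```bash
python3 -m creep '[{"fingers":0,"x":0,"y":0.1,"z":0,"twist":0},{"fingers":0,"x":0,"y":0.2,"z":0,"twist":0},{"fingers":0,"x":0,"y":0.3,"z":0,"twist":0},{"fingers":0,"x":0,"y":0.4,"z":0,"twist":0},{"fingers":0,"x":0,"y":0.48,"z":0,"twist":0},{"fingers":0,"x":0,"y":0.52,"z":0,"twist":0}]'
python3 - <<'E'
from h import *
snap("wrist","w8")
go([.589,-.0687,.036],92.2)
E
```

```text
time: 9.4
position: [0.5798, -0.0691, 0.0352]
tool_rot: [1.174, 1.237, -1.19]
ft_force: [-17.9, 0.8, 14.3]
grip_width: 0.006
pos [ 0.5797 -0.0691  0.0352] jawyaw -87.75 xaxis [-0.013 -0.    -1.   ] | x y z [-0.024  0.232 -0.001] twist 0.01 F [-14.9   0.1  11.1] w 0.005 t 9.45
```

View pics/w8.png

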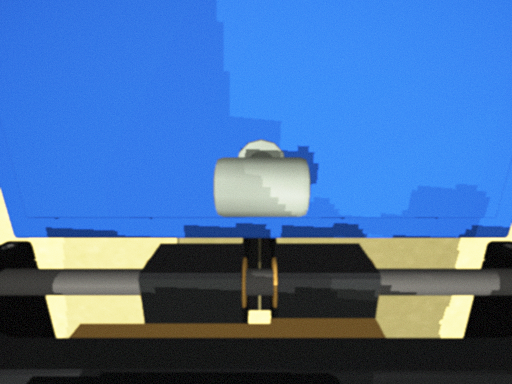

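The force is -18 N in x and +14 N in z, and the TCP is about 9 mm short of where I expected. I'll check the lid height and drawer position before pushing harder.

```bash
python3 - <<'E'
from h import *
d=load("w8"); P=cloud(d)
for u,v in [(260,60),(150,150),(400,150),(100,220),(430,220),(262,185),(262,200),(262,212),(262,150)]: print((u,v),P[v,u].round(4))
d=snap("scene","s8"); cv2.imwrite("pics/s8z.png",cv2.resize(d["pixels"][150:250,200:350,::-1],None,fx=5,fy=5,interpolation=cv2.INTER_CUBIC))
go([.589,-.0687,.036],92.2)
E
```

```text
(260, 60) [ 0.6773 -0.0649  0.0917]
(150, 150) [ 0.6465 -0.0271  0.0927]
(400, 150) [ 0.6498 -0.1158  0.0923]
(100, 220) [ 0.6186 -0.0056  0.0923]
(430, 220) [ 0.6229 -0.1332  0.0911]
(262, 185) [ 0.6456 -0.0665  0.1283]
(262, 200) [ 0.6419 -0.0666  0.1288]
(262, 212) [ 0.6383 -0.0668  0.1276]
(262, 150) [ 0.6482 -0.0667  0.094 ]
pos [ 0.5797 -0.0691  0.0351] jawyaw -87.75 xaxis [-0.012 -0.    -1.   ] | x y z [-0.025  0.232 -0.002] twist 0.01 F [-14.4  -0.5  11.4] w 0.009 t 9.5
```

View pics/s8z.png

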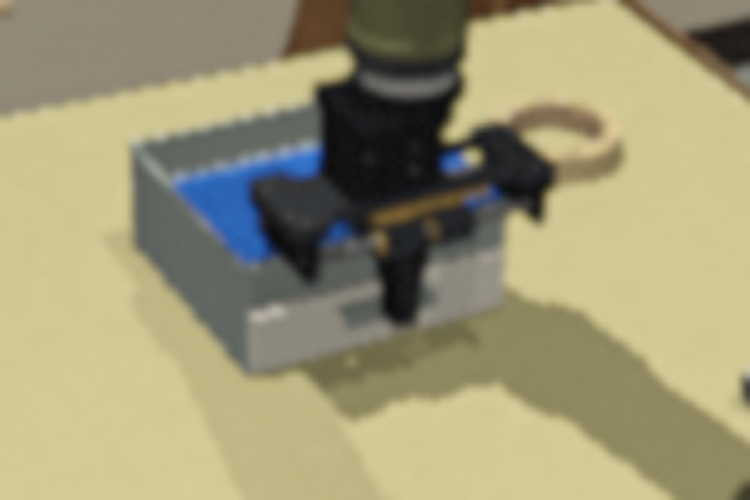

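```bash
python3 - <<'E'
from h import *
d=load("w7"); P=cloud(d)
for v in range(198,246,3): print(v,P[v,225].round(4),P[v,300].round(4),P[v,260].round(4))
d=load("w8"); P=cloud(d)
for v in range(226,262,3): print(v,P[v,225].round(4),P[v,190].round(4),P[v,260].round(4))
E
```

```text
198 [ 0.6129 -0.0538  0.0908] [ 0.6139 -0.0827  0.0905] [ 0.6135 -0.0672  0.0909]
201 [ 0.5962 -0.0488  0.0458] [ 0.5974 -0.0901  0.0447] [ 0.5967 -0.068   0.045 ]
204 [ 0.5954 -0.0492  0.0486] [ 0.5971 -0.0896  0.0487] [ 0.596  -0.0681  0.0482]
207 [ 0.5944 -0.0494  0.0504] [ 0.5955 -0.0897  0.0492] [ 0.5947 -0.0681  0.0492]
210 [ 0.5924 -0.0493  0.0496] [ 0.5939 -0.0898  0.0495] [ 0.5931 -0.0682  0.0497]
213 [ 0.5898 -0.0491  0.0475] [ 0.592  -0.09    0.0492] [ 0.5907 -0.0683  0.0479]
216 [ 0.5863 -0.0486  0.0431] [ 0.5884 -0.0909  0.0443] [ 0.5875 -0.0684  0.0442]
219 [ 0.5847 -0.0487  0.0437] [ 0.5859 -0.0913  0.0426] [ 0.585  -0.0685  0.0425]
222 [ 0.5827 -0.0486  0.0433] [ 0.5843 -0.0914  0.0432] [ 0.5832 -0.0686  0.0427]
225 [ 0.5805 -0.0485  0.0425] [ 0.5824 -0.0916  0.043 ] [ 0.5817 -0.0686  0.0436]
228 [ 0.5788 -0.0486  0.043 ] [ 0.5799 -0.092   0.0416] [ 0.5802 -0.0687  0.0443]
231 [ 5.572e-01 -4.390e-02  4.000e-04] [ 5.591e-01 -9.920e-02 -2.000e-04] [ 0.5764 -0.0689  0.0401]
234 [ 0.5543 -0.0438 -0.0006] [ 5.566e-01 -9.940e-02 -3.000e-04] [ 0.576  -0.0689  0.0434]
237 [ 0
[... 573 characters left out ...]
73  0.0915]
238 [ 5.658e-01 -4.350e-02 -1.000e-04] [ 5.65e-01 -1.76e-02  3.00e-04] [ 0.5913 -0.0684  0.0486]
241 [ 5.633e-01 -4.350e-02 -1.000e-04] [ 5.623e-01 -1.740e-02 -1.000e-04] [ 0.5912 -0.0683  0.052 ]
244 [ 0.6198 -0.0556  0.1105] [ 0.6191 -0.0441  0.11  ] [ 0.5915 -0.0683  0.0561]
247 [ 0.6193 -0.0558  0.1115] [ 0.6196 -0.0448  0.1128] [ 0.5905 -0.0684  0.0576]
250 [ 0.6195 -0.056   0.1139] [ 0.6191 -0.045   0.1139] [ 0.5889 -0.0684  0.0579]
253 [ 0.6194 -0.0562  0.1155] [ 0.619  -0.0454  0.1156] [ 0.5878 -0.0685  0.0591]
256 [ 0.62   -0.0565  0.1183] [ 0.6188 -0.0457  0.117 ] [ 0.5861 -0.0685  0.0593]
259 [ 0.6198 -0.0567  0.1197] [ 0.6189 -0.0461  0.1189] [ 0.5911 -0.0683  0.0707]
```

```bash
python3 -m creep '[{"fingers":0,"x":0,"y":0.05,"z":0,"twist":0},{"fingers":0,"x":0,"y":0.05,"z":0,"twist":0}]'; python3 -m creep '[{"fingers":0,"x":0,"y":0.06,"z":0,"twist":0},{"fingers":0,"x":0,"y":0.06,"z":0,"twist":0}]'
```

```text
time: 9.67
position: [0.5798, -0.0692, 0.035]
tool_rot: [1.172, 1.239, -1.193]
ft_force: [-19.8, -0.1, 15.5]
grip_width: 0.004
time: 9.83
position: [0.5799, -0.0692, 0.0348]
tool_rot: [1.17, 1.243, -1.196]
ft_force: [-25.2, 1.0, 19.8]
grip_width: 0.003
```

The tip doesn't move, so it is against a rigid stop. I'll back off and look to see whether that is the drawer stop.

```bash
python3 -m creep '[{"fingers":0,"x":0,"y":-0.3,"z":0,"twist":0},{"fingers":0,"x":0,"y":-1,"z":0,"twist":0},{"fingers":0,"x":0,"y":-2,"z":0,"twist":0},{"fingers":0,"x":-0.6,"y":-2.6,"z":0,"twist":0},{"fingers":0,"x":-1.4,"y":-2.6,"z":0,"twist":0},{"fingers":0,"x":-2.2,"y":-2.6,"z":0,"twist":0},{"fingers":0,"x":-2.8,"y":-2.6,"z":0,"twist":0},{"fingers":0,"x":-2.8,"y":-2.6,"z":0,"twist":0},{"fingers":0,"x":-2.8,"y":-2.6,"z":0,"twist":0}]'
python3 - <<'E'
from h import *
d=snap("wrist","w9");d2=snap("scene","s9"); cv2.imwrite("pics/s9z.png",cv2.resize(d2["pixels"][150:250,200:350,::-1],None,fx=5,fy=5,interpolation=cv2.INTER_CUBIC))
P=cloud(d)
for v in range(130,200,3): print(v,P[v,270].round(4),d["pixels"][v,270])
E
```

```text
time: 10.58
position: [0.4874, -0.0732, 0.1498]
tool_rot: [1.181, 1.223, -1.177]
ft_force: [-0.1, -0.9, -0.6]
grip_width: 0.008
130 [ 0.5443 -0.0818 -0.0014] [185 172 108]
133 [ 0.5413 -0.0819 -0.    ] [182 171 105]
136 [ 0.5382 -0.0821 -0.0006] [185 170 108]
139 [ 0.535  -0.0823 -0.0011] [186 170 109]
142 [ 0.5318 -0.0824 -0.001 ] [207 195 125]
145 [ 5.288e-01 -8.250e-02  3.000e-04] [205 194 123]
148 [ 0.5254 -0.0828 -0.0016] [191 178 116]
151 [ 0.5223 -0.0829 -0.0009] [184 175 110]
154 [ 5.193e-01 -8.300e-02  5.000e-04] [203 191 123]
157 [ 5.159e-01 -8.320e-02 -4.000e-04] [211 200 128]
160 [ 5.127e-01 -8.330e-02 -1.000e-04] [209 196 125]
163 [ 0.5092 -0.0836 -0.0009] [206 192 122]
166 [ 5.062e-01 -8.370e-02  2.000e-04] [197 184 117]
169 [ 0.5026 -0.0839 -0.0009] [119 110  68]
172 [ 0.4994 -0.084  -0.0005] [124 115  69]
175 [ 4.961e-01 -8.420e-02  1.000e-04] [187 176 110]
178 [ 0.493  -0.0843  0.001 ] [122 114  71]
181 [ 4.894e-01 -8.450e-02  2.000e-04] [119 109  69]
184 [ 0.4861 -0.0846  0.0007] [123 114  70]
187 [ 0.4818 -0.085  -0.0023] [124 112  69]
190 [ 4.79e-01 -8.50e-02  1.00e-04] [116 109  63]
193 [ 0.4753 -0.0852 -0.0007] [127 117  74]
196 [ 0.4717 -0.0854 -0.0011] [131 118  76]
199 [ 0.4683 -0.0856 -0.0006] [123 113  68]
```

View pics/w9.png

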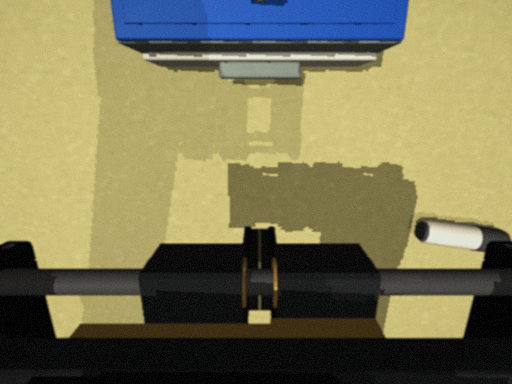

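View pics/s9z.png

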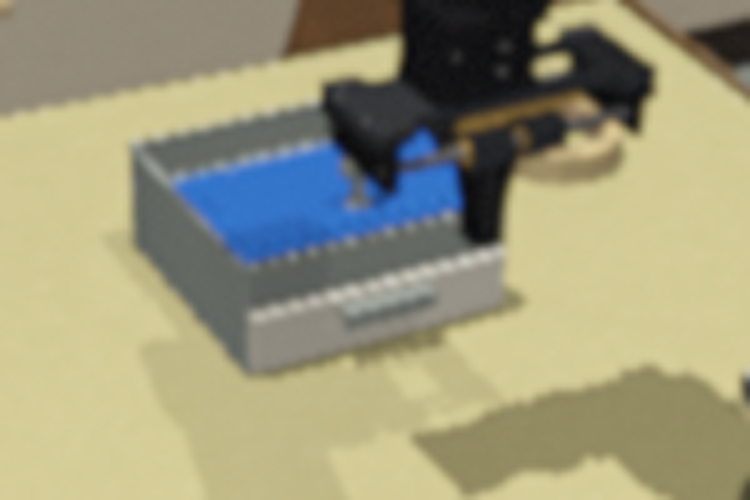

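```bash
python3 - <<'E'
from h import *
d=load("w9");P=cloud(d)
for u in (180,260,340):
  for v in range(34,84,3): print(u,v,P[v,u].round(4),d["pixels"][v,u])
E
```

```text
180 34 [ 0.6131 -0.0141  0.0918] [ 44  93 175]
180 37 [ 0.6114 -0.0139  0.0911] [ 35  77 156]
180 40 [ 0.6096 -0.0137  0.0907] [24 38 70]
180 43 [ 0.6087 -0.0123  0.0855] [59 59 54]
180 46 [ 0.6087 -0.0092  0.0734] [39 42 38]
180 49 [ 0.6082 -0.0067  0.0637] [37 37 35]
180 52 [0.6137 0.0065 0.0113] [89 85 73]
180 55 [ 0.6058 -0.0033  0.0506] [149 143 124]
180 58 [ 0.6036 -0.0029  0.0496] [196 188 167]
180 61 [ 0.6023 -0.0009  0.0419] [67 63 56]
180 64 [0.6021 0.0041 0.0225] [64 62 52]
180 67 [ 0.6018  0.0099 -0.    ] [84 78 51]
180 70 [5.991e-01 9.900e-03 3.000e-04] [144 132  80]
180 73 [ 0.5964  0.0103 -0.0007] [178 165 103]
180 76 [ 0.5936  0.0104 -0.0006] [180 169 105]
180 79 [ 0.5908  0.0105 -0.0008] [178 164 100]
180 82 [5.879e-01 1.040e-02 2.000e-04] [178 166 103]
260 34 [ 0.6154 -0.0681  0.0906] [ 51 102 197]
260 37 [ 0.6136 -0.0682  0.0906] [ 41  88 180]
260 40 [ 0.6118 -0.0682  0.0904] [ 61  72 101]
260 43 [ 0.6114 -0.0683  0.0825] [77 83 71]
260 46 [ 0.6109 -0.0683  0.074 ] [45 46 40]
260 49 [ 0.6108 -0.0684  0.0623] [40 41 39]
260 52 [ 0.6168 -0.0684  0.0101] [92 87 71]
26
[... 572 characters left out ...]
44 -0.1234  0.0883] [32 51 85]
340 43 [ 0.6131 -0.1244  0.085 ] [72 80 69]
340 46 [ 0.6132 -0.1274  0.0739] [41 45 39]
340 49 [ 0.6133 -0.1306  0.0619] [38 36 38]
340 52 [ 0.6195 -0.1434  0.0113] [103  96  83]
340 55 [ 0.6111 -0.1343  0.0491] [213 218 197]
340 58 [ 0.6088 -0.1346  0.0489] [218 215 191]
340 61 [ 0.6074 -0.1364  0.0429] [77 76 63]
340 64 [ 0.6079 -0.1421  0.0211] [70 69 58]
340 67 [ 0.6081 -0.1481 -0.0013] [120 109  74]
340 70 [ 0.6054 -0.1485 -0.0016] [145 133  79]
340 73 [ 6.024e-01 -1.483e-01  6.000e-04] [211 197 128]
340 76 [ 5.997e-01 -1.488e-01 -2.000e-04] [206 191 121]
340 79 [ 0.5969 -0.1489  0.0009] [207 193 125]
340 82 [ 5.941e-01 -1.493e-01  5.000e-04] [208 196 124]
```

```bash
python3 - <<'E'
from h import *
d=load("w9");P=cloud(d)
for u in (200,250,310,330):
  print(u,[(v,*P[v,u,[0,2]].round(4),int(d["pixels"][v,u].mean())) for v in range(48,57)])
a=load("w6"); 
def edge(d,vr,u,z):
    g=d["pixels"].astype(float).mean(2)
    return
for n,u,r in (("w6",262,range(258,268)),("w9",262,range(72,82))):
    d=load(n); P=cloud(d); print(n,[(v,*P[v,u,[0,2]].round(4),tuple(d["pixels"][v,u])) for v in r])
E
```

```text
200 [(48, np.float64(0.609), np.float64(0.0667), 33), (49, np.float64(0.6092), np.float64(0.0612), 29), (50, np.float64(0.6089), np.float64(0.0582), 36), (51, np.float64(0.609), np.float64(0.053), 47), (52, np.float64(0.6144), np.float64(0.0115), 81), (53, np.float64(0.6081), np.float64(0.0494), 100), (54, np.float64(0.6073), np.float64(0.0494), 103), (55, np.float64(0.6065), np.float64(0.0495), 103), (56, np.float64(0.6059), np.float64(0.049), 137)]
250 [(48, np.float64(0.6105), np.float64(0.0669), 37), (49, np.float64(0.6107), np.float64(0.0612), 32), (50, np.float64(0.6107), np.float64(0.0569), 36), (51, np.float64(0.6107), np.float64(0.052), 53), (52, np.float64(0.6165), np.float64(0.0094), 91), (53, np.float64(0.6094), np.float64(0.0509), 119), (54, np.float64(0.609), np.float64(0.0488), 166), (55, np.float64(0.6081), np.float64(0.0498), 213), (56, np.float64(0.6073), np.float64(0.0502), 224)]
310 [(48, np.float64(0.6125), np.float64(0.0655), 33), (49, np.float64(0.6123), np.float64(0.0624), 40), (50, np.float64(0.6124), np.float64(0.0578), 35), (51, np.float64(0.6127), np.float
[... 1894 characters left out ...]
64(0.0428), (np.uint8(147), np.uint8(156), np.uint8(138))), (75, np.float64(0.5939), np.float64(0.0423), (np.uint8(141), np.uint8(148), np.uint8(136))), (76, np.float64(0.5929), np.float64(0.0445), (np.uint8(130), np.uint8(137), np.uint8(121))), (77, np.float64(0.5924), np.float64(0.0414), (np.uint8(94), np.uint8(103), np.uint8(92))), (78, np.float64(0.592), np.float64(0.0365), (np.uint8(76), np.uint8(79), np.uint8(60))), (79, np.float64(0.5939), np.float64(0.0007), (np.uint8(105), np.uint8(98), np.uint8(62))), (80, np.float64(0.5931), np.float64(-0.0009), (np.uint8(121), np.uint8(114), np.uint8(68))), (81, np.float64(0.592), np.float64(0.0005), (np.uint8(117), np.uint8(109), np.uint8(63)))]
```

The drawer is against its rigid stop: it travelled 125 mm and the panel is flush to about 1 mm. Next, the lid pull.

```bash
python3 - <<'E'
from h import *
for n in ("w6","w7"):
    d=load(n);P=cloud(d);Z=P[...,2]; w=np.zeros(Z.shape,bool); w[60:170,190:330]=1
    c=w&(Z>.112)&(Z<.135); print(n,rect(d,c,.123),P[c].mean(0),Z[c].max())
go([.6435,-.0667,.17],92.2)
E
```

```text
w6 (((642.8577880859375, -66.78524780273438), (14.807151794433594, 24.447168350219727), 2.210239887237549), 842) [ 0.64284065 -0.0667401   0.12730737] 0.1309583475924858
w7 (((643.148681640625, -66.5943603515625), (15.551349639892578, 25.304420471191406), 2.220189332962036), 6339) [ 0.64368524 -0.06650761  0.1273147 ] 0.1311778719027894
pos [ 0.4852 -0.0729  0.147 ] jawyaw -87.73 xaxis [-0.001 -0.    -1.   ] | x y z [-5.77e-01  3.96e+00  3.00e-03] twist 0.01 F [-0.9 -0.3  0.2] w 0.005 t 10.68
```

```bash
python3 -m creep '[{"fingers":0.3,"x":-0.5,"y":0.5,"z":0,"twist":0},{"fingers":0.6,"x":-0.58,"y":1.3,"z":0,"twist":0},{"fingers":0.6,"x":-0.58,"y":2.2,"z":0,"twist":0},{"fingers":0.6,"x":-0.58,"y":3,"z":0,"twist":0},{"fingers":0.6,"x":-0.58,"y":3.7,"z":0,"twist":0},{"fingers":0.6,"x":-0.58,"y":3.94,"z":0,"twist":0},{"fingers":0.6,"x":-0.58,"y":3.94,"z":0,"twist":0},{"fingers":0.6,"x":-0.58,"y":3.94,"z":0,"twist":0},{"fingers":0.6,"x":-0.58,"y":3.94,"z":0,"twist":0}]'
python3 - <<'E'
from h import *
go([.6432,-.0667,.103],92.2)
E
```

```text
time: 11.43
position: [0.6416, -0.0667, 0.1695]
tool_rot: [1.179, 1.23, -1.182]
ft_force: [-0.1, -0.1, -0.7]
grip_width: 0.563
pos [ 0.6416 -0.0667  0.1695] jawyaw -87.73 xaxis [-0.003  0.    -1.   ] | x y z [1.663 0.044 0.003] twist 0.01 F [-0.1 -0.1 -0.7] w 0.563 t 11.43
```

```bash
python3 -m creep '[{"fingers":0.6,"x":0.4,"y":0.03,"z":0,"twist":0},{"fingers":0.6,"x":0.9,"y":0.03,"z":0,"twist":0},{"fingers":0.6,"x":1.3,"y":0.03,"z":0,"twist":0},{"fingers":0.6,"x":1.55,"y":0.03,"z":0,"twist":0},{"fingers":0.6,"x":1.64,"y":0.03,"z":0,"twist":0},{"fingers":0.6,"x":1.64,"y":0.03,"z":0,"twist":0},{"fingers":0.6,"x":1.64,"y":0.03,"z":0,"twist":0}]'
python3 - <<'E'
from h import *
snap("wrist","w10"); snap("scene","s10")
go([.6432,-.0667,.103],92.2)
E
```

```text
time: 12.02
position: [0.6443, -0.0667, 0.1062]
tool_rot: [1.18, 1.227, -1.18]
ft_force: [-0.1, 0.2, 0.5]
grip_width: 0.595
pos [ 0.6449 -0.0666  0.1068] jawyaw -87.73 xaxis [ 0.002 -0.    -1.   ] | x y z [ 0.094 -0.043 -0.   ] twist 0.01 F [ 0.2  0.3 -0.1] w 0.598 t 12.12
```

View pics/w10.png

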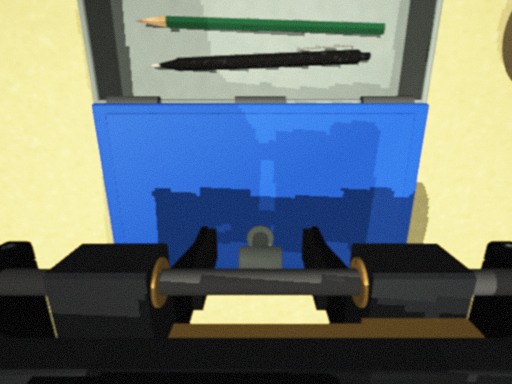

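The pull at (260,255) is centred between the fingers. Lowering 3 mm and gripping.

```bash
python3 -m creep '[{"fingers":0.6,"x":0.07,"y":-0.02,"z":0,"twist":0},{"fingers":0.2,"x":0.07,"y":-0.02,"z":0,"twist":0},{"fingers":0.2,"x":0.07,"y":-0.02,"z":0,"twist":0},{"fingers":0.1,"x":0.07,"y":-0.02,"z":0,"twist":0},{"fingers":0.1,"x":0.07,"y":-0.02,"z":0,"twist":0},{"fingers":0.1,"x":0.07,"y":-0.02,"z":0,"twist":0},{"fingers":0.1,"x":0.07,"y":-0.02,"z":0,"twist":0},{"fingers":0.1,"x":0.07,"y":-0.02,"z":0,"twist":0}]' 22
python3 - <<'E'
from h import *
go([.6432,-.0667,.103],92.2)
for a in range(0,61,5):
    t=np.radians(a+np.degrees(np.arctan2(33,85))); r=np.hypot(85,33)
    print(a,"up(-x)",round((r*np.sin(t)-33)/40,3),"fwd(y)",round((85-r*np.cos(t))/40,3))
E
```

```text
time: 12.78
position: [0.6434, -0.0672, 0.1026]
tool_rot: [1.18, 1.227, -1.18]
ft_force: [0.1, -1.5, -0.2]
grip_width: 0.272
pos [ 0.6434 -0.0672  0.1026] jawyaw -87.75 xaxis [ 0.    -0.001 -1.   ] | x y z [-0.01  -0.005 -0.013] twist 0.01 F [ 0.1 -1.5 -0.2] w 0.272 t 12.78
0 up(-x) 0.0 fwd(y) 0.0
5 up(-x) 0.182 fwd(y) 0.08
10 up(-x) 0.356 fwd(y) 0.176
15 up(-x) 0.522 fwd(y) 0.286
20 up(-x) 0.677 fwd(y) 0.41
25 up(-x) 0.821 fwd(y) 0.548
30 up(-x) 0.952 fwd(y) 0.697
35 up(-x) 1.07 fwd(y) 0.858
40 up(-x) 1.173 fwd(y) 1.027
45 up(-x) 1.261 fwd(y) 1.206
50 up(-x) 1.333 fwd(y) 1.391
55 up(-x) 1.389 fwd(y) 1.582
60 up(-x) 1.428 fwd(y) 1.777
```

```bash
python3 -m creep '[{"fingers":0.1,"x":-0.09,"y":0.04,"z":0,"twist":0},{"fingers":0.1,"x":-0.18,"y":0.08,"z":0,"twist":0},{"fingers":0.1,"x":-0.27,"y":0.13,"z":0,"twist":0},{"fingers":0.1,"x":-0.36,"y":0.18,"z":0,"twist":0},{"fingers":0.1,"x":-0.44,"y":0.23,"z":0,"twist":0},{"fingers":0.1,"x":-0.52,"y":0.29,"z":0,"twist":0},{"fingers":0.1,"x":-0.6,"y":0.35,"z":0,"twist":0},{"fingers":0.1,"x":-0.68,"y":0.41,"z":0,"twist":0},{"fingers":0.1,"x":-0.75,"y":0.48,"z":0,"twist":0},{"fingers":0.1,"x":-0.82,"y":0.55,"z":0,"twist":0},{"fingers":0.1,"x":-0.89,"y":0.62,"z":0,"twist":0},{"fingers":0.1,"x":-0.95,"y":0.7,"z":0,"twist":0},{"fingers":0.1,"x":-0.95,"y":0.7,"z":0,"twist":0}]'
python3 - <<'E'
from h import *
snap("wrist","w11"); snap("scene","s11")
go([.6432,-.0667,.103],92.2)
E
```

```text
time: 13.87
position: [0.6721, -0.066, 0.1416]
tool_rot: [1.18, 1.226, -1.18]
ft_force: [-2.4, -4.9, -0.2]
grip_width: 0.274
pos [ 0.6717 -0.066   0.1412] jawyaw -87.75 xaxis [ 0.001 -0.001 -1.   ] | x y z [ 0.955 -0.712 -0.012] twist 0.01 F [-2.4 -3.5  1.3] w 0.273 t 13.97
```

View pics/w11.png

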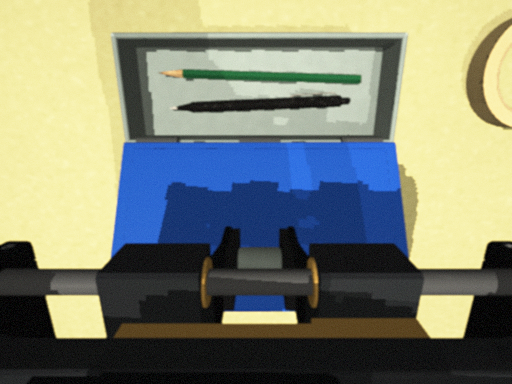

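View pics/s11.png

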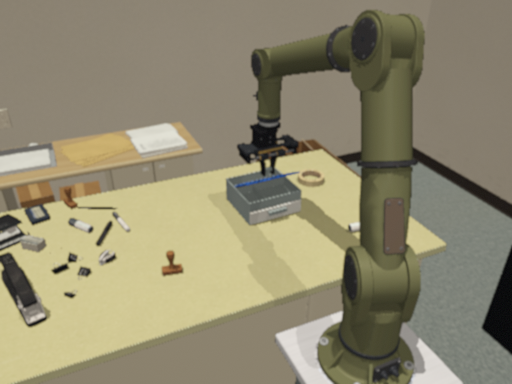

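The lid is open about 30° with the grip intact and low forces. Continuing along the arc to 60°.

```bash
python3 -m creep '[{"fingers":0.1,"x":-0.06,"y":0.08,"z":0,"twist":0},{"fingers":0.1,"x":-0.12,"y":0.16,"z":0,"twist":0},{"fingers":0.1,"x":-0.17,"y":0.24,"z":0,"twist":0},{"fingers":0.1,"x":-0.22,"y":0.33,"z":0,"twist":0},{"fingers":0.1,"x":-0.27,"y":0.42,"z":0,"twist":0},{"fingers":0.1,"x":-0.31,"y":0.51,"z":0,"twist":0},{"fingers":0.1,"x":-0.35,"y":0.6,"z":0,"twist":0},{"fingers":0.1,"x":-0.38,"y":0.69,"z":0,"twist":0},{"fingers":0.1,"x":-0.41,"y":0.79,"z":0,"twist":0},{"fingers":0.1,"x":-0.44,"y":0.88,"z":0,"twist":0},{"fingers":0.1,"x":-0.46,"y":0.98,"z":0,"twist":0},{"fingers":0.1,"x":-0.48,"y":1.08,"z":0,"twist":0},{"fingers":0.1,"x":-0.48,"y":1.08,"z":0,"twist":0},{"fingers":0.1,"x":-0.48,"y":1.08,"z":0,"twist":0}]'
python3 - <<'E'
from h import *
d=snap("wrist","w12"); d2=snap("scene","s12")
go([.6434+.0711,-.0645,.1026+.0571],92.2)
cv2.imwrite("pics/s12z.png",cv2.resize(d2["pixels"][120:240,190:350,::-1],None,fx=5,fy=5,interpolation=cv2.INTER_CUBIC))
d3=snap("top","t12")
E
```

```text
time: 15.13
position: [0.7151, -0.0643, 0.16]
tool_rot: [1.18, 1.226, -1.18]
ft_force: [-2.1, -4.7, -0.1]
grip_width: 0.274
pos [ 0.715  -0.0643  0.16  ] jawyaw -87.75 xaxis [ 0.001 -0.001 -1.   ] | x y z [ 0.007 -0.013  0.005] twist 0.01 F [-1.4 -5.3 -0.4] w 0.277 t 15.23
```

View pics/w12.png

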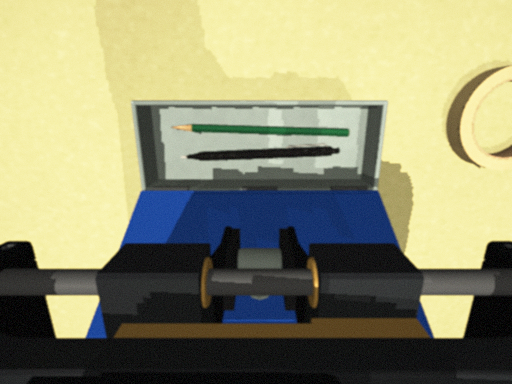

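View pics/s12z.png

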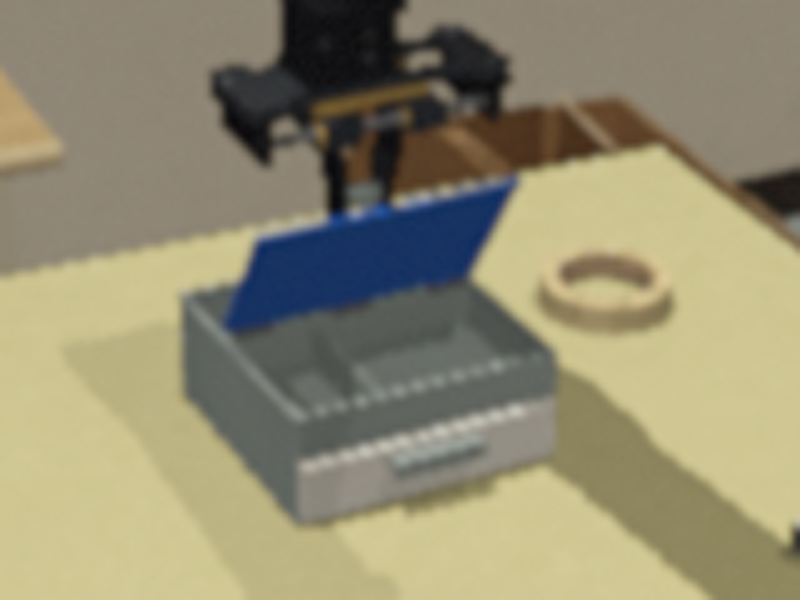

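The lid is open and held, and the drawer is shut. Measuring the lid angle by plane fit in two views, and checking the bystanders.

```bash
python3 - <<'E'
from h import *
def fit(n,box):
    d=load(n);P=cloud(d);hsv=cv2.cvtColor(d["pixels"],cv2.COLOR_RGB2HSV)
    w=np.zeros(P.shape[:2],np.uint8); w[box[0]:box[1],box[2]:box[3]]=1
    b=(w>0)&(hsv[...,0]>100)&(hsv[...,0]<125)&(hsv[...,1]>130)&(d["z_map"]>0); b=cv2.erode(b.astype(np.uint8),np.ones((3,3)))>0
    q=P[b]; q=q[(q[:,2]>.08)&(q[:,2]<.22)]
    for _ in range(4):
        c=np.median(q,0) if _==0 else q.mean(0); nn=np.linalg.svd(q-c,full_matrices=False)[2][2]; r=abs((q-c)@nn); q=q[r<max(.003,2*r.std())]
    nn*=np.sign(nn[0]); print(n,len(q),nn.round(3),"angle",np.degrees(np.arccos(abs(nn[2]))).round(2),"rms",r.std().round(4))
    return q
q=fit("w12",(185,340,80,440)); fit("s12",(140,200,200,310)); fit("w11",(135,260,100,420))
for n in("t12","top0"):
    d=load(n);P=cloud(d);Z=P[...,2];w=np.zeros(Z.shape,bool)
    for nm,bx in (("glue",(220,245,315,358)),("stamp",(212,235,145,172))):
        w[:]=0; w[bx[0]:bx[1],bx[2]:bx[3]]=1; c=w&(Z>.012)&(Z<.09); print(n,nm,c.sum(),np.median(P[c],0).round(4))
E
```

```text
w12 14086 [0.866 0.034 0.499] angle 60.03 rms 0.0004
s12 579 [0.862 0.036 0.505] angle 59.68 rms 0.0008
w11 26621 [0.512 0.02  0.859] angle 30.85 rms 0.0005
t12 glue 205 [ 0.4365 -0.2995  0.0262]
t12 stamp 123 [0.4819 0.3204 0.018 ]
top0 glue 207 [ 0.4366 -0.2999  0.0255]
top0 stamp 126 [0.4818 0.3212 0.0179]
```

```bash
python3 -m creep '[{"fingers":0.1,"x":0,"y":0,"z":0,"twist":0},{"fingers":0.1,"x":0,"y":0,"z":0,"twist":0},{"fingers":0.1,"x":0,"y":0,"z":0,"twist":0},{"fingers":0.1,"x":0,"y":0,"z":0,"twist":0},{"fingers":0.1,"x":0,"y":0,"z":0,"twist":0},{"fingers":0.1,"x":0,"y":0,"z":0,"twist":0}]'
python3 - <<'E'
from h import *
from bench import workorder
go([.6434+.0711,-.0645,.1026+.0571],92.2)
print(workorder.close_job())
E
```

```text
time: 15.78
position: [0.7149, -0.0643, 0.16]
tool_rot: [1.18, 1.226, -1.18]
ft_force: [-1.6, -5.2, -1.3]
grip_width: 0.27
pos [ 0.7149 -0.0643  0.16  ] jawyaw -87.75 xaxis [ 0.001 -0.001 -1.   ] | x y z [ 0.007 -0.01   0.005] twist 0.01 F [-1.6 -5.2 -1.3] w 0.27 t 15.78
the job is handed in; nothing more can be done
None
```

The staples carton is lying flat in the drawer, the drawer is shut, and the arm is holding the lid open at 60° by its pull. I handed the job in at 15.8 s.

- **Lid:** a plane fit gave 60.0° from the wrist camera and 59.7° from the scene camera. The gripper was steady in the last readings, with about 5 N of side force at the pull.
- **Drawer:** I pushed it until it stopped moving at 25 N, after about 125 mm of travel. The picture taken after backing off still showed a line of about 1 mm between the front panel and the body. I took that as normal clearance, but couldn't confirm it independently.
- **Push forces:** at the stop the push also gave up to 20 N upwards on the fingers. The pictures showed the gripper's body clear of the lid, and all forces read at the end of each move were well under the limits.
- **Bystanders:** the glue stick and stamp measured within 1 mm of where they started.
- **Refused move:** one early move was refused because its rows left out some values. Nothing moved, and I resent it.

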